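# Change the abrasive rolls on the tape dispenser

## Task

The dispenser's hub spins freely, so press its black knob down onto the brake while you unscrew it counter-clockwise as far as it goes, to draw in the brass dogs; then slide every worn brown roll off the hub and the parking posts and lay them all in the plywood tray. Log each worn roll on the tally counter with one full stroke of its red-tipped lever, no more and no fewer, whenever you like. Last, slip the fresh blue roll over the knob fully down onto the hub and, pressing again, screw the knob fully tight; leave the mallet, cup and carved bird alone.

Things in the scene. Friction and masses are not known exactly. Their poses are not given: they have to be found in the camera images.
- stand: Dispenser: fixed dark base 85 mm (x) by 250 mm (y), 14 mm high. Origin: underside centre, on the hub axis. Centre: black brake ring (58 mm across, top at 20 mm) under a free-spinning hub: flange 52 mm across, upper face at 30 mm; post 33 mm across to 58 mm; three brass dogs at 60 to 65 mm; knob on top. 88 mm to +y and to -y: plain parking posts.
- spindle_seat (a point): Point on the hub axis at the height of the hub flange's upper face (30 mm above the bench), fixed to the stand. A roll fully down on the hub has its origin here.
- post_left (a point): Seat of the parking post at the base's +y end: wooden post 33 mm across, its top 24 mm above this point, on a 52 mm boss; this point is on the post's axis, 30 mm above the bench. A parked worn roll simply lies over it.
- post_right (a point): The same at the base's -y end.
- knob_top (a point): Centre of the top of the black round screw knob (32 mm across, 21 mm high) on the hub axis; 88 mm above the bench unpressed. Its x axis follows a yellow stripe. Unpressed, knob and hub just spin together and nothing unscrews; with the hub pressed on the brake, turning the knob takes about 0.05 N m. The knob passes through a roll's bore.
- knob (a joint): Screw angle of the knob relative to the hub, rad: 0 fully tight (dogs reach 27 mm from the axis and hold the rolls on); grows when unscrewed, counter-clockwise seen from above; end stop at 2.8. The dogs draw in 3.85 mm per rad; above 2.5 they are clear of the rolls' bores. Friction holds it where it is left.
- press (a joint): How far hub, knob and rolls are pressed down together against a spring, m: 0 up, about 0.005 when the hub flange meets the brake ring. It takes 3 to 8 N on the knob to reach the brake, and 12 to 20 N in all to brake firmly. Springs up when let go.
- worn1: Worn abrasive tape roll, brown, rigid flat ring: outer diameter 60 mm, bore 42 mm, height 16 mm, 40 to 80 g. Origin: centre of its underside; z along the bore. It starts on the hub, under the dogs.
- worn2: Worn roll, as worn1; starts on the +y parking post, or is absent (None from the start). At least one of worn2 and worn3 is there.
- worn3: Worn roll, as worn1; starts on the -y parking post, or is absent (None from the start).
- fresh: Fresh abrasive tape roll, blue, same shape and size as a worn one (60 mm outside, 42 mm bore, 16 mm high), lying flat on the bench in front of the dispenser. Origin: centre of its underside.
- tray: Fixed open plywood tray for scrap rolls, outside 155 mm (its x) by 230 mm (its y) by 22 mm high, walls and floor 6 mm. Origin: centre of its underside on the bench. Three rolls fit side by side along its y, 68 mm apart.
- counter: Fixed tally counter, foot plate 130 mm (x) by 90 mm (y), green housing 95 mm high on its -y side (x -15 to 60 mm, y -32 to -10 mm). Origin: underside centre. A brass ratchet wheel with ten pins and the lever turn on one axle along y, 58 mm above the bench at x = 0. The lever's 70 mm arm points to the counter's -x at y = 22 mm; all is clear above it.
- lever_pad (a point): Top of the red roller (14 mm thick, 32 mm long along the counter's y) at the lever's tip; axes as the lever, whose z leans with it. Lever up: 63 mm to -x of the axle, about 96 mm above the bench; pressed fully down it is about 61 mm lower. Push it down from above with closed fingers.
- lever (a joint): Lever angle, rad: 0 up at rest, grows as the tip is pushed down, end stop at 0.91. It springs back up when let go (about 2 to 4 N at the tip).
- wheel (a joint): Angle of the ratchet wheel, rad, 0 at the start. A full stroke of the lever (down to its stop and back up to its rest) advances it one pin, 0.628 rad; a part stroke leaves it part way. It cannot be turned back.
- mallet: Bystander: carver's mallet lying down, dark green head 110 x 64 mm with a wooden handle 130 mm long; origin under its head. Leave it alone.
- cup: Bystander: white cup, 76 mm across, 95 mm high; origin at its underside. Leave it alone.
- bird: Bystander: small carved wooden bird on a dark plinth, 90 x 40 mm, 80 mm high; origin at its underside. Leave it alone.
Things that resemble listed ones, but are neither listed nor needed, are in the scene too. Leave any pink, turquoise or white look-alike of the worn1 alone.

How it is judged (in metres and radians):
On the way, in this order (a step that is already met when the one before it is completed fails the run):
1. the knob is unscrewed until the dogs are drawn in (knob angle above 2.3 rad) (value of joint knob above 2.3 rad), for 0.2 s.
2. every worn roll lies in the tray (x of worn1 in the frame of tray between -0.072 and 0.072 m and y of worn1 in the frame of tray between -0.11 and 0.11 m and z of worn1 in the frame of tray between -0.01 and 0.045 m and linear speed of each of worn1, worn2, worn3 below 0.03 m/s and x of worn2 in the frame of tray between -0.072 and 0.072 m and y of worn2 in the frame of tray between -0.11 and 0.11 m and z of worn2 in the frame of tray between -0.01 and 0.045 m and x of worn3 in the frame of tray between -0.072 and 0.072 m and y of worn3 in the frame of tray between -0.11 and 0.11 m and z of worn3 in the frame of tray between -0.01 and 0.045 m), for 0.2 s.
3. the fresh roll is fully down on the hub (horizontal distance between fresh and spindle_seat below 0.009 m and z of fresh in the frame of spindle_seat below 0.005 m and angle between fresh's own z axis and vertical below 0.12 rad), for 0.2 s.
4. the knob is screwed tight again (below 0.2 rad) (value of joint knob below 0.2 rad), for 0.2 s.
At the end, for the whole second after the job is handed in: All worn rolls at rest in the tray; fresh roll flat on the hub (within 9 mm of the axis, 5 mm of the seat height); knob tight (below 0.2 rad) and sprung up; lever up; ratchet wheel advanced exactly one pin per worn roll (within 0.35 pin) (all of step 2 and all of step 3 and linear speed of fresh below 0.03 m/s and value of joint knob below 0.2 rad and value of joint press below 0.002 m and value of joint lever below 0.1 rad and (((height (world z) of worn2 above -100 m or value of joint wheel below -1000 rad) and (height (world z) of worn3 above -100 m or value of joint wheel below -1000 rad) and value of joint wheel between 1.66505 and 2.10487 rad) or (not (height (world z) of worn2 above -100 m or value of joint wheel below -1000 rad) and value of joint wheel between 1.03673 and 1.47655 rad) or (not (height (world z) of worn3 above -100 m or value of joint wheel below -1000 rad) and value of joint wheel between 1.03673 and 1.47655 rad))); the robot touches nothing.
It fails at once if the mallet is pushed more than 40 mm (distance of mallet from where it was at the start of the episode above 0.04 m).
It fails at once if the cup is pushed more than 40 mm (distance of cup from where it was at the start of the episode above 0.04 m).
It fails at once if the bird is pushed more than 40 mm (distance of bird from where it was at the start of the episode above 0.04 m).
Of worn2, worn3 only 1 to 2 are there at a start; the rules pass over those that are not, and their reading is None.
At some moment in a run one of fresh may be knocked a few centimetres aside while the robot is not near it.
Once in a run the grip may slacken for a moment while it holds something.
It also fails if it takes over 210 s, if anything falls off the work surface, if the arm or the gripper's body presses on something with over 40 N, if the wrist force passes 120 N, or if a joint passes its speed limit or range.

## Robot

A 6-joint arm with a two-finger parallel gripper is mounted at the origin on the work surface. World frame = base frame: x ahead of the robot, y to its left, z up, the work surface at z = 0. Lengths are in mm, angles in rad, forces in N, time in s.
With the tool pointing down it reaches from about 300 to 775 mm from the base axis. Payload 14.6 kg.
Tool frame: the origin (TCP) lies at the very end of the fingers, on their centre line; the grasp point (between the pads) lies 19 mm behind it; y points along the fingers, x is the direction in which the jaws open and shut, and the axes are right-handed (so a half turn about y gives the same grasp; the last joint's range is limited). The gripper opens to 94 mm and grips with 3 to 60 N. Pads are 16 mm wide; open, the fingers measure 119 mm over their backs; the gripper's body (75 mm by 177 mm) begins 78 mm behind the grasp point.
Start: joints at [-1.375, 0.3, 1.521, -0, 1.321, -0.067], TCP at [142.875, -531.108, 205.446] pointing down, gripper open.
Joint ranges: [-3.03, 3.03], [-0.79, 2.21], [0.23, 2.52], [-1.04, 4.18], [0, 3.07], [-2.55, 2.55]. Speed limits (rad/s): [2.22, 2.22, 2.57, 3.14, 3.14, 3.14].

## Interface

Orientations are given as a unit quaternion [w, x, y, z].
In Python, from station import * gives the robot as it stands. The module is installed in compiled form; this text tells all that it offers. Calls block until the motion is done:
- move_ptp(position, orientation): joint-space move of the TCP to a pose.
- move_straight(position, rot=None, max_speed=150, threshold=None): straight line of the TCP; rot=None keeps the orientation; max_speed is the mean speed in mm/s. With threshold (N) it stops when the force on the tool has changed by that much, and returns True; else False.
- set_joints(angles): joint-space move.
- set_gripper(opening, f_grip=None): finger opening in mm; f_grip is the grip in N (None keeps the last); returns when the fingers have stopped.
- dwell(seconds).
- ik(position, orientation): joint angles nearest the present ones, or None.
- get_obs(): the state.
- get_image(name): name is "side" or "top"; returns a dict with "img" (384x512x3 uint8, red, green, blue), "range_z" (384x512 float32, mm along the optical axis (not along the pixel's ray), 0 where there is no reading), "fx", "fy", "cx", "cy" (pixels), "R" (3x3) and "t" (3): a world point X has camera coordinates R X + t. Camera axes: x right, y down, z forward; pixel columns grow to the right and rows downward; lengths in mm; the calibration is good to about 2 mm. A picture is of the moment at which its call begins.
A pose or a line that the arm cannot do raises IKError and nothing moves.
- close_job(): hands the job in, once; it reports no verdict.
The state is a dict: "t": time; "qpos": joint angles; "joint_vel": joint speeds; "joint_efforts": joint torques, N m; "position": TCP position; "ee_rot": TCP orientation; "force": force on the tool from outside, world axes, zero at the start; "moment": the same for the moment, N m; "opening": finger opening in mm.
Only numpy, scipy, OpenCV 4.12 (cv2) and the standard library are available. Lean on these libraries where they do the work, as an engineer would, in place of code of your own. Each camera call takes 0.05 s, during which the arm holds its last target.

## Working session

There is one attempt and no reset: what is moved stays moved. The work goes in short steps, each a Python script; the robot and the scene stay as the last script left them, time stands still between calls to the robot, and variables do not carry over. Pictures are saved under pics/ and viewed, and the job is handed in when it is done.

```bash
mkdir -p pics; ls; python3 - <<'E'
from station import *
import cv2
print(get_obs())
for n in("side","top"):
    d=get_image(n); cv2.imwrite(f"pics/{n}0.png",d["img"][:,:,::-1]); print(n,d["fx"],d["fy"],d["cx"],d["cy"],d["R"],d["t"])
E
```

```text
pics
{'t': 0.0, 'qpos': array([-1.37460167e+00,  3.00513047e-01,  1.52158134e+00,  1.94259697e-05,
        1.32071681e+00, -6.65830287e-02]), 'joint_vel': array([ 0.00078087,  0.00082394, -0.00073314,  0.0010361 ,  0.00133341,
       -0.00163984]), 'joint_efforts': array([ 1.25940158e-03, -5.31804264e+01, -3.52738094e+01,  7.08442647e-02,
        2.44195590e-02, -9.08706420e-05]), 'position': array([ 142.8288564 , -530.85309382,  204.86321834]), 'ee_rot': array([ 0.56148415, -0.56090561,  0.43050548, -0.42986681]), 'force': array([ 0.12637059,  0.23293155, -0.37944929]), 'moment': array([-0.01877172, -0.02312143, -0.01957952]), 'opening': 93.70078098706468}
side 358.72111580434535 358.72111580434535 257.18780405954584 193.09369707460277 [[-0.92843336 -0.37120386  0.01480481]
 [-0.29011765  0.69958124 -0.65300677]
 [ 0.23204147 -0.61056841 -0.75720736]] [555.37744034 254.94379617 882.78645257]
top 446.4198422846987 446.4198422846987 254.83213655508277 191.00210892804662 [[-0.01653059 -0.99952249  0.02610605]
 [-0.99834425  0.01506113 -0.05551507]
 [ 0.05509537 -0.02698052 -0.9981165 ]] [ -11.40000007  583.68121441 1066.67717228]
```

View pics/side0.png

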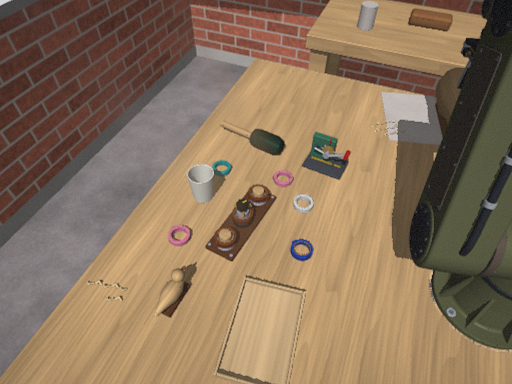

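View pics/top0.png

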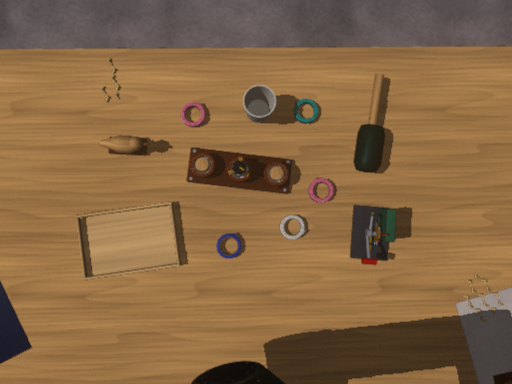

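The top view (up = +x, left = +y) shows the stand at (240,170), tray at (130,240), blue ring at (230,246), counter at (373,233), cup at (260,103), mallet at (370,145) and bird at (125,145). Next I'll enlarge the stand and counter.

```bash
cat > h.py <<'E'
from station import *
import cv2, numpy as np
def ray(d,u,v,z):
    R,t=np.array(d["R"]),np.array(d["t"]); c=-R.T@t
    r=R.T@np.array([(u-d["cx"])/d["fx"],(v-d["cy"])/d["fy"],1]); return c+r*(z-c[2])/r[2]
def proj(d,X):
    p=d["R"]@np.array(X)+d["t"]; return np.array([d["fx"]*p[0]/p[2]+d["cx"],d["fy"]*p[1]/p[2]+d["cy"]])
def cloud(d):
    R,t=np.array(d["R"]),np.array(d["t"]); z=d["range_z"]; v,u=np.mgrid[:384,:512]
    P=np.stack([(u-d["cx"])/d["fx"]*z,(v-d["cy"])/d["fy"]*z,z],-1)-t
    return P@R
def crop(d,x0,y0,x1,y1,s,name):
    im=d["img"][y0:y1,x0:x1,::-1]; cv2.imwrite(name,cv2.resize(im,None,fx=s,fy=s,interpolation=cv2.INTER_CUBIC))
E
python3 - <<'E'
from h import *
d=get_image("top"); s=get_image("side")
crop(d,180,140,310,260,6,"pics/t1.png"); crop(s,200,170,330,270,6,"pics/s1.png"); crop(d,340,195,410,270,8,"pics/t2.png")
C=cloud(d); 
for u,v in [(203,163),(239,170),(276,174),(220,180),(195,163),(285,174)]: print(u,v,C[v,u].round(1))
for n,dd in(("top",d),("side",s)):
    h=cv2.cvtColor(dd["img"],cv2.COLOR_RGB2HSV)
    Cc=cloud(dd)
    for nm,lo,hi in (("blue",(112,120,60),(125,255,255)),("red",(0,180,120),(6,255,255)),):
        m=cv2.inRange(h,lo,hi); k,l,st,ce=cv2.connectedComponentsWithStats(m)
        for i in range(1,k):
            if st[i,4]>15: print(n,nm,st[i],ce[i].round(1),np.median(Cc[l==i],0).round(1))
E
```

```text
203 163 [648.6 100.6  56.1]
239 170 [627.6  16.4  88.9]
276 174 [620.7 -70.1  52.5]
220 180 [611.7  63.6  13.3]
195 163 [649.1 119.4  54.5]
285 174 [621.2 -92.1  44.4]
top blue [217 234  24  24 134] [229.1 245.1] [455.4  41.3  15.5]
top red [363 259  14   5  56] [369.3 261.5] [ 416.8 -272.3   95.3]
side blue [291 239  21  21 126] [299.  251.8] [459.2  65.5  14.3]
side blue [305 240   8  11  18] [309.2 244.8] [436.2  27.2  15.5]
side red [343 151   7   9  33] [346.2 155.1] [ 419.4 -266.3   92.9]
```

View pics/t1.png

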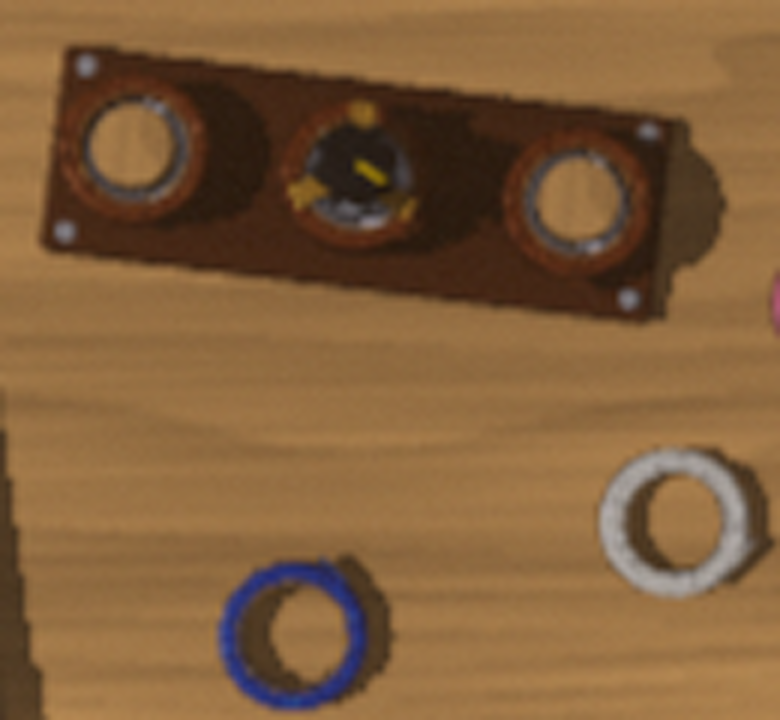

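View pics/s1.png

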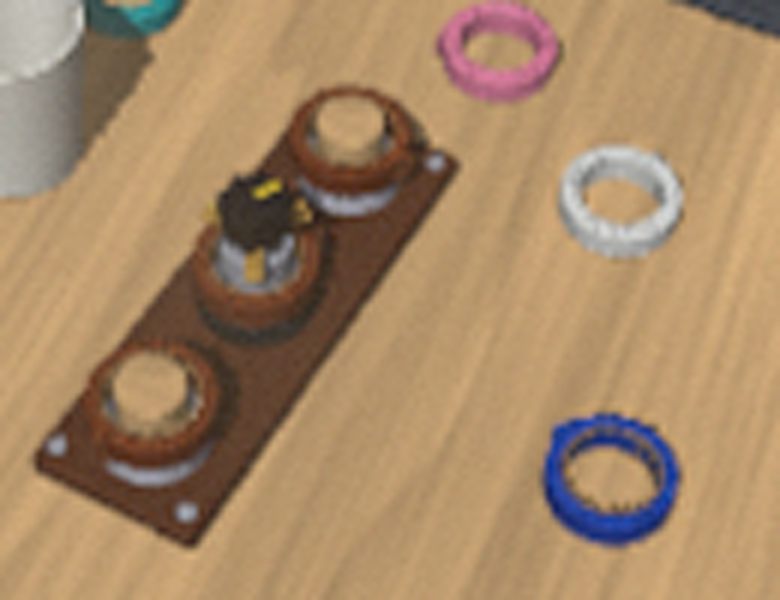

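View pics/t2.png

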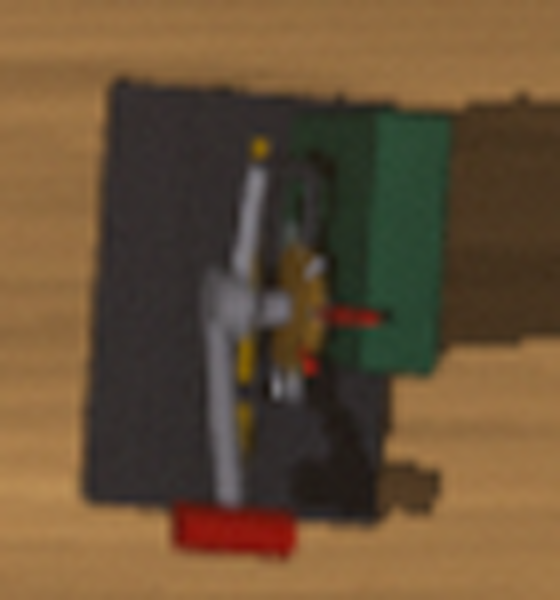

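Both posts carry brown rolls (t1 crop: 133,147 and 578,200) and there is one on the hub. The blue ring at (230,246) is the fresh roll. The pink, turquoise and white rings at (321,190), (195,114), (307,111) and (293,227) are decoys. That makes three strokes. Next I'll measure precisely from both views.

```bash
cat > meas.py <<'E'
from h import *
def circ(P):
    A=np.c_[2*P,np.ones(len(P))]; s=np.linalg.lstsq(A,(P**2).sum(1),rcond=None)[0]; return s[:2],np.sqrt(s[2]+s[:2]@s[:2])
def ringmask(d,lo,hi): return cv2.inRange(cv2.cvtColor(d["img"],cv2.COLOR_RGB2HSV),lo,hi)
def fresh(d):
    m=ringmask(d,(110,120,50),(126,255,255)); c=max(cv2.findContours(m,cv2.RETR_EXTERNAL,cv2.CHAIN_APPROX_NONE)[0],key=cv2.contourArea)
    (u,v),r=cv2.minEnclosingCircle(c); return (u,v),r
E
python3 - <<'E'
from meas import *
T=get_image("top"); S=get_image("side")
# outlines: blue ring
for n,d in(("top",T),("side",S)):
    C=cloud(d)
    h=cv2.cvtColor(d["img"],cv2.COLOR_RGB2HSV)
    m=cv2.inRange(h,(110,120,50),(126,255,255))>0
    P=C[m&(C[...,2]>12)&(C[...,2]<20)]
    P=np.array([ray(d,u,v,16)[:2] for v,u in np.argwhere(m&(C[...,2]>12)&(C[...,2]<20))])
    print(n,"blue n",len(P),"minEncl",cv2.minEnclosingCircle(P.astype(np.float32)),fresh(d))
    # knob top by height
    k=(C[...,2]>82)&(C[...,2]<93)&(np.hypot(C[...,0]-628,C[...,1]-16)<26)
    Pk=np.array([ray(d,u,v,88)[:2] for v,u in np.argwhere(k)]); print(" knob",len(Pk),Pk.mean(0),cv2.minEnclosingCircle(Pk.astype(np.float32)), C[k][:,2].mean())
    for g in((649,101),(621,-71)):
        k=(C[...,2]>51)&(C[...,2]<58)&(np.hypot(C[...,0]-g[0],C[...,1]-g[1])<26)
        Pk=np.array([ray(d,u,v,54)[:2] for v,u in np.argwhere(k)]); print(" post",len(Pk),Pk.mean(0),cv2.minEnclosingCircle(Pk.astype(np.float32)))
        k=(C[...,2]>42)&(C[...,2]<49)&(np.hypot(C[...,0]-g[0],C[...,1]-g[1])<40)
        Pk=np.array([ray(d,u,v,46)[:2] for v,u in np.argwhere(k)]); print("  ring",cv2.minEnclosingCircle(Pk.astype(np.float32)))
    # tray walls z~22
    k=(C[...,2]>18)&(C[...,2]<27)&(C[...,0]>350)&(C[...,0]<570)&(C[...,1]>110)&(C[...,1]<410)
    Pk=np.array([ray(d,u,v,22)[:2] for v,u in np.argwhere(k)]); r=cv2.minAreaRect(Pk.astype(np.float32)); print(" tray",len(Pk),r)
    # lever roller
    m=(cv2.inRange(h,(0,180,100),(7,255,255))>0)&(C[...,2]>80)&(C[...,0]<435); Pk=C[m]; print(" lever",len(Pk),Pk.mean(0),Pk.min(0),Pk.max(0))
    k=(C[...,2]>-5)&(C[...,2]<25)&(C[...,0]>380)&(C[...,0]<600)&(abs(C[...,1]+300)<90)&(h[...,2]<75)
    Pk=C[k][:,:2]; print(" plate",len(Pk), cv2.minAreaRect(Pk.astype(np.float32)),np.median(C[k][:,2]))
    k=(C[...,2]>90)&(C[...,2]<99)&(C[...,0]>430)&(C[...,0]<600)&(abs(C[...,1]+310)<60)
    if k.sum()>5: print(" housing", cv2.minAreaRect(C[k][:,:2].astype(np.float32)))
E
```

```text
top blue n 124 minEncl ((452.65618896484375, 45.22908020019531), 28.230669021606445) ((228.39865112304688, 245.20945739746094), 12.15784740447998)
 knob 137 [634.01236013  17.42033812] ((634.2789916992188, 17.12639617919922), 15.929509162902832) 87.51868403509525
 post 132 [645.63048104 104.57476992] ((648.3203125, 100.5374755859375), 19.96795082092285)
  ring ((645.4169921875, 106.14024353027344), 31.433656692504883)
 post 135 [621.93635678 -69.85179607] ((621.7326049804688, -73.58027648925781), 20.04827880859375)
  ring ((621.0787353515625, -69.012939453125), 30.56340980529785)
 tray 754 ((469.0562438964844, 285.164794921875), (154.5465545654297, 229.90753173828125), 7.190737724304199)
 lever 73 [ 417.6811824  -272.31456709   94.82689064] [ 410.62848742 -287.99490559   89.43883214] [ 422.75453776 -255.97741498   98.6750326 ]
 plate 1432 ((488.7622375488281, -289.206787109375), (203.00338745117188, 153.6107635498047), 71.39329528808594) 9.370176298824624
 housing ((497.64532470703125, -317.7000732421875), (34.36509323120117, 74.73210144042969), 83.2094955444336)
side blue n 121 minE
[... 367 characters left out ...]
 106.76304626464844), 30.570669174194336)
 post 66 [622.89399929 -67.42836191] ((623.075927734375, -66.4440689086914), 17.398847579956055)
  ring ((621.744384765625, -66.64079284667969), 31.18250846862793)
 tray 785 ((470.225341796875, 286.7630920410156), (154.37588500976562, 229.2388153076172), 7.2501044273376465)
 lever 33 [ 419.2836429  -267.39627335   92.52552538] [ 413.68895664 -285.25530175   83.35368345] [ 425.9978996  -254.05657768   96.54011144]
 plate 275 ((479.82061767578125, -299.4534606933594), (91.3766860961914, 126.17548370361328), 84.59587097167969) 8.433535511072558
 housing ((498.4115295410156, -317.4549560546875), (31.228620529174805, 73.81814575195312), 83.88580322265625)
```

Checks: the posts are 176.6 mm apart (expected 176), the ring diameters are right and the tray measures 154 x 230. The hub axis is about (634, 18.5) and the stand yaw -0.137. I'll go to the knob first.

```bash
cat >> h.py <<'E'
from scipy.spatial.transform import Rotation as Ro
def quat(a):
    x=np.array([np.cos(a),np.sin(a),0]); y=np.array([0,0,-1.]); q=Ro.from_matrix(np.c_[x,y,np.cross(x,y)]).as_quat(); return [q[3],q[0],q[1],q[2]]
def ang(q):
    M=Ro.from_quat([q[1],q[2],q[3],q[0]]).as_matrix(); return np.arctan2(M[1,0],M[0,0])
HUB=np.array([634,18.6]); SY=-0.137; PL=np.array([646,105.8]); PR=np.array([622,-68.6])
TR=np.array([469.8,286.]); TY=0.126
def tray(x,y): return TR+np.array([np.cos(TY)*x-np.sin(TY)*y, np.sin(TY)*x+np.cos(TY)*y])
def go(xy,z,a,**k): move_straight([xy[0],xy[1],z],quat(a),**k)
def st(*t):
    o=get_obs(); print(*t,"t%.1f"%o["t"],o["position"].round(1),"a%.3f"%ang(o["ee_rot"]),"q6 %.2f"%o["qpos"][5],"F",o["force"].round(1),"M",o["moment"].round(2),"op %.1f"%o["opening"],flush=True); return o
E
python3 - <<'E'
from h import *
o=st()
for a in np.arange(-3,3.2,.5):
    j=ik([634,18.6,160],quat(a)); print(round(a,2),None if j is None else j.round(2))
E
```

```text
t0.3 [ 142.9 -531.   205.3] a-1.308 q6 -0.07 F [ 0.1 -0.   0.1] M [-0.01 -0.01  0.06] op 93.8
-3.0 None
-2.5 [-0.03  0.52  1.31 -0.    1.3   2.47]
-2.0 [-0.03  0.52  1.31 -0.    1.3   1.97]
-1.5 [-0.03  0.52  1.31 -0.    1.3   1.47]
-1.0 [-0.03  0.52  1.31 -0.    1.3   0.97]
-0.5 [-0.03  0.52  1.31 -0.    1.3   0.47]
0.0 [-0.03  0.52  1.31 -0.    1.3  -0.03]
0.5 [-0.03  0.52  1.31 -0.    1.3  -0.53]
1.0 [-0.03  0.52  1.31 -0.    1.3  -1.03]
1.5 [-0.03  0.52  1.31 -0.    1.3  -1.53]
2.0 [-0.03  0.52  1.31 -0.    1.3  -2.03]
2.5 [-0.03  0.52  1.31 -0.    1.3  -2.53]
3.0 None
```

```bash
python3 - <<'E'
from h import *
move_ptp([634,18.6,200],quat(-1.6)); st()
set_gripper(60,40)
go(HUB,70.5,-1.6,max_speed=120); st("down")
set_gripper(0,45); st("grip")
for dz in (2,4,5,6,7,8,9,10):
    go(HUB,70.5-dz,-1.6,max_speed=20); o=st(dz)
    if o["force"][2]>16: break
E
```

```text
t2.9 [634.   17.8 200. ] a-1.601 q6 1.57 F [0.6 0.  0. ] M [-0.    0.03 -0.  ] op 94.0
down t4.8 [634.4  18.6  71.3] a-1.600 q6 1.57 F [-0.2  0.5  0.5] M [-0.   -0.   -0.02] op 60.1
grip t5.4 [634.2  18.   70.8] a-1.600 q6 1.57 F [-0.5 -5.7  2.8] M [-1.02  0.13 -0.  ] op 31.4
2 t5.7 [634.2  18.1  68.9] a-1.600 q6 1.57 F [-1.8 -5.2  4.2] M [-1.1   0.22 -0.01] op 31.2
4 t5.9 [634.3  18.1  67.1] a-1.600 q6 1.57 F [-1.6 -5.1  6. ] M [-1.04  0.22 -0.04] op 31.1
5 t6.2 [634.4  18.   66.3] a-1.600 q6 1.57 F [-2.4 -3.5  6.6] M [-1.1   0.32 -0.03] op 31.1
6 t6.4 [634.6  18.   66. ] a-1.600 q6 1.57 F [-3.3 -5.8 11.5] M [-1.05  0.69  0.01] op 31.1
7 t6.7 [634.9  17.9  65.9] a-1.600 q6 1.57 F [-6.1 -6.4 19.5] M [-1.09  1.14 -0.04] op 31.0
```

Pressed firmly (19.5 N). Now I'll rotate counter-clockwise. The lateral force suggests the axis is nearer y = 17.5.

```bash
sed -i 's/HUB=np.array(\[634,18.6\])/HUB=np.array([634,17.6])/' h.py; python3 - <<'E'
from h import *
go(HUB,63.2,-1.6,max_speed=20);st()
for a in np.arange(-1.2,1.41,.4):
    go(HUB,63.2,a,max_speed=20); o=st()
    if abs(o["moment"][2])>0.6: print("stop");break
d=get_image("side"); crop(d,200,170,330,270,6,"pics/s2.png")
d=get_image("top"); crop(d,180,140,310,210,6,"pics/t3.png")
E
```

```text
t6.9 [634.9  17.6  65.9] a-1.600 q6 1.57 F [-6.4 -1.9 21.9] M [-0.19  1.3  -0.02] op 30.8
t7.5 [635.   16.6  65.9] a-1.200 q6 1.17 F [-6.4 -8.  22.2] M [-1.34  1.34  0.01] op 31.1
t8.0 [635.4  16.   66.1] a-0.800 q6 0.77 F [ -4.5 -11.6  21.4] M [-2.09  0.88 -0.04] op 31.0
t8.6 [636.1  16.9  64.9] a-0.400 q6 0.37 F [ 7.5 -5.8  5.9] M [-1.19 -1.66  0.02] op 31.3
t9.1 [636.1  16.9  65. ] a-0.000 q6 -0.03 F [ 8.3 -5.4  6.7] M [-1.24 -1.83 -0.  ] op 30.9
t9.7 [636.1  16.9  64.9] a0.400 q6 -0.43 F [ 8.4 -6.2  6.3] M [-1.26 -1.75 -0.04] op 31.0
t10.2 [636.1  16.8  64.9] a0.800 q6 -0.83 F [ 8.3 -6.7  4.9] M [-1.45 -1.72  0.01] op 30.9
t10.8 [636.2  16.6  65. ] a1.200 q6 -1.23 F [ 9.5 -6.9  6.1] M [-1.86 -1.87 -0.01] op 30.7
```

View pics/s2.png

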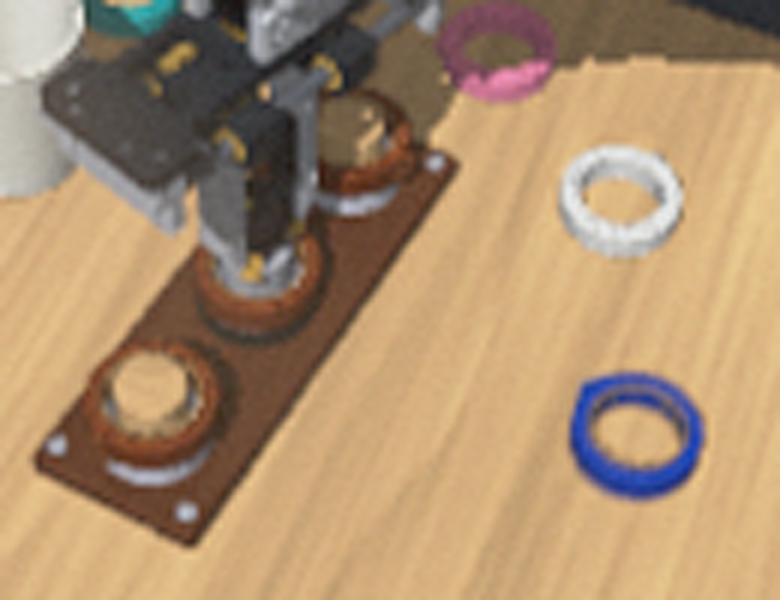

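View pics/t3.png

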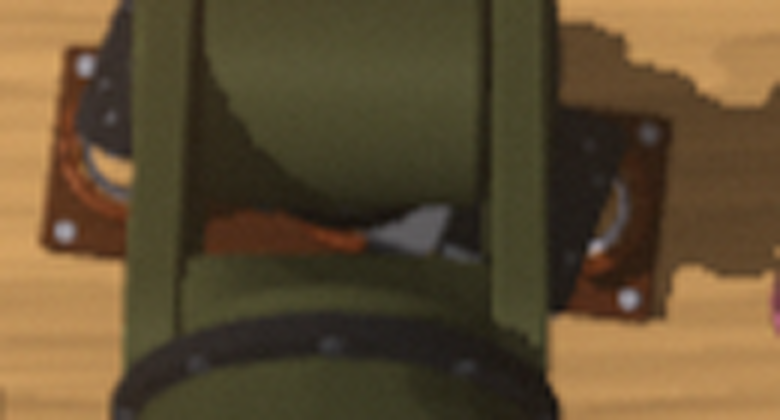

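The blue roll was already nudged (now at about (305,242) in the side view). I'll release the knob and check how far the dogs have drawn in.

```bash
python3 - <<'E'
from h import *
set_gripper(60);st()
go((636,17),130,1.2); set_joints(ik([560,-150,260],quat(0.0))); st()
d=get_image("side"); crop(d,220,180,300,240,9,"pics/s3.png")
d=get_image("top"); crop(d,215,150,265,190,14,"pics/t4.png")
C=cloud(d);k=(C[...,2]>82)&(C[...,2]<93)&(np.hypot(C[...,0]-634,C[...,1]-17)<22)
print(len(C[k]),C[k].mean(0))
E
```

```text
t11.5 [633.8  17.6  62.9] a1.200 q6 -1.23 F [0.2 1.4 0. ] M [ 0.02 -0.17  0.03] op 59.8
t13.0 [ 560.  -149.5  258.6] a0.003 q6 -0.33 F [ 0.5  0.4 -0.3] M [-0.03 -0.11  0.03] op 60.0
143 [633.6619298   17.59477833  87.37416218]
```

View pics/s3.png

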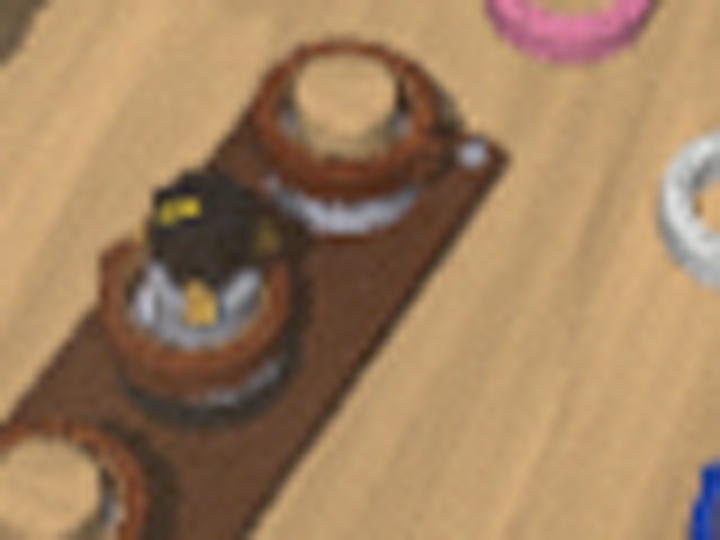

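View pics/t4.png

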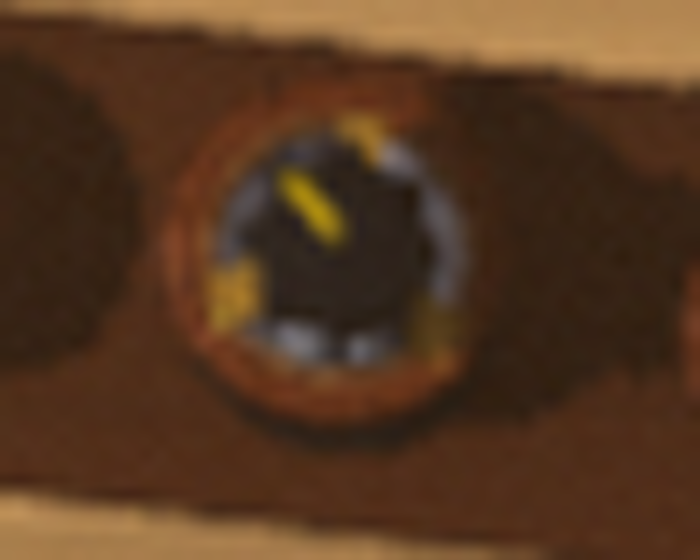

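The stripe has turned, but the dogs' tips are still over the bore (about 21 mm from the axis), so it is only partly unscrewed because the press slackened midway. I'll re-grip, centred better and with a stronger grip, and hold the press force while turning.

```bash
cat >> h.py <<'E'
def turn(xy,a0,a1,step,zg=70,fmin=15,fmax=21,g=60,mstop=None):
    """grip the knob at a0, press, turn to a1 keeping the press force"""
    xy=np.array(xy,float); set_gripper(60); go(xy,zg,a0,max_speed=120); set_gripper(0,g); o=st("grip")
    z=zg; 
    def press():
        nonlocal z
        for _ in range(14):
            f=get_obs()["force"][2]
            if f>fmax: z+=.3
            elif f<fmin: z-=1.5 if f<8 else .6
            else: break
            if z<zg-12: break
            go(xy,z,a,max_speed=40)
    a=a0; press(); st("press z%.1f"%z)
    n=int(np.ceil(abs(a1-a0)/step))
    for a in np.linspace(a0,a1,n+1)[1:]:
        go(xy,z,a,max_speed=20); press(); o=st("z%.1f"%z)
    return o
E
sed -i 's/HUB=np.array(\[634,17.6\])/HUB=np.array([636,17.0])/' h.py
python3 - <<'E'
from h import *
go(HUB,140,-1.6,max_speed=250)
turn(HUB,-1.6,1.6,.4)
E
```

```text
grip t16.4 [636.1  16.9  70.2] a-1.600 q6 1.57 F [-0.2 -0.4  2. ] M [-0.19  0.03 -0.  ] op 30.9
press z63.4 t17.6 [636.6  16.9  65.2] a-1.600 q6 1.57 F [-5.9 -2.3 17.2] M [-0.27  0.98  0.  ] op 30.7
z63.4 t18.2 [636.7  16.5  65.2] a-1.200 q6 1.17 F [-4.8 -4.2 16.6] M [-0.85  0.92  0.03] op 30.7
z63.4 t18.7 [636.9  16.2  65.3] a-0.800 q6 0.77 F [-2.1 -4.7 15.5] M [-1.14  0.62  0.02] op 31.1
z62.8 t19.5 [637.3  16.   65.3] a-0.400 q6 0.37 F [-2.3 -6.7 20.4] M [-1.36  0.69  0.02] op 30.7
z62.8 t20.1 [637.6  15.9  65.3] a-0.000 q6 -0.03 F [ 0.3 -8.2 18.4] M [-1.56  0.17  0.07] op 30.6
z62.8 t20.6 [637.8  15.9  65.3] a0.400 q6 -0.43 F [ 2.1 -7.1 18. ] M [-1.45 -0.25 -0.01] op 30.4
z62.8 t21.2 [638.1  16.1  65.4] a0.800 q6 -0.83 F [ 4.  -5.3 16.4] M [-1.37 -0.78  0.  ] op 30.8
z62.2 t22.0 [638.5  16.3  65.3] a1.200 q6 -1.23 F [ 4.4 -4.  18.9] M [-1.03 -0.83  0.05] op 30.8
z62.2 t22.5 [638.7  16.8  65.3] a1.600 q6 -1.63 F [ 6.5 -2.  18.2] M [-0.52 -1.31  0.05] op 31.3
```

```bash
python3 - <<'E'
from h import *
set_gripper(60);st()
go(HUB,130,1.6); set_joints(ik([560,-150,260],quat(0.0))); st()
d=get_image("side"); crop(d,220,180,300,240,9,"pics/s4.png")
d=get_image("top"); crop(d,215,150,265,190,14,"pics/t5.png")
E
```

```text
t23.2 [635.9  17.   62.1] a1.600 q6 -1.63 F [-0.1  0.5  0.9] M [ 0.06 -0.14 -0.01] op 60.0
t24.9 [ 560.  -149.6  259. ] a0.002 q6 -0.33 F [-0.3 -0.1  0.4] M [-0.03 -0.11  0.08] op 59.7
```

View pics/s4.png

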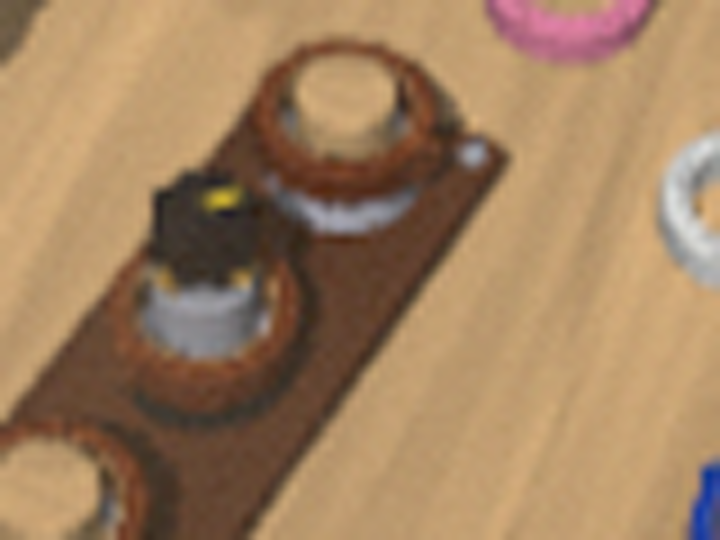

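View pics/t5.png

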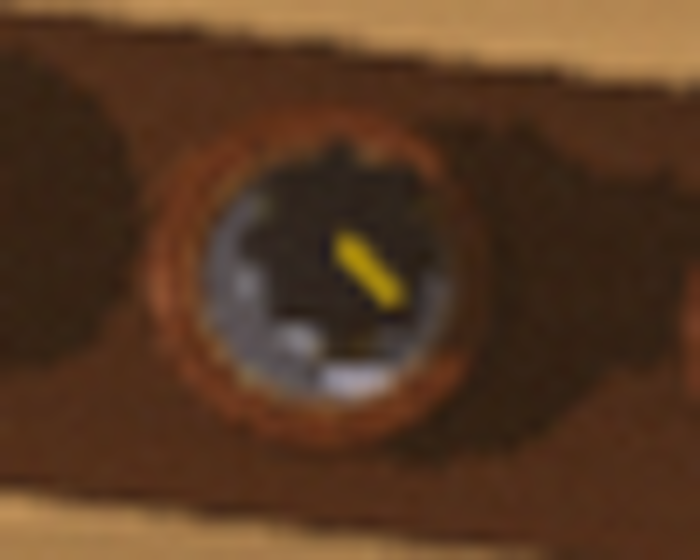

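The dogs are now fully drawn in under the knob. Next, the rolls, starting with the hub's.

```bash
cat >> h.py <<'E'
def pick(xy,z,a,g=30,op=82):
    set_gripper(op,g); o=get_obs()
    go(xy,max(130,z+60),a,max_speed=350); go(xy,z,a,max_speed=120); st("at"); set_gripper(0,g); st("gripped")
    p=get_obs()["position"]
    move_straight([p[0],p[1],165],max_speed=120); return st("lifted")
def place(xy,z,a,op=76):
    go(xy,165,a,max_speed=350); st("over"); go(xy,z+20,a,max_speed=200); go(xy,z,a,max_speed=60); st("low"); set_gripper(op); go(xy,130,a,max_speed=250); st("out")
E
python3 - <<'E'
from h import *
o=pick(HUB,27,SY)
if o["opening"]>55: place(tray(0,68),7,TY)
d=get_image("top"); cv2.imwrite("pics/t6.png",d["img"][:,:,::-1])
E
```

```text
at t27.4 [636.5  16.9  27.9] a-0.137 q6 0.11 F [-1.   0.1  0.4] M [-0.01 -0.03  0.02] op 81.5
gripped t27.9 [636.2  17.   27.3] a-0.137 q6 0.11 F [-0.1 -0.1  3. ] M [-0.02 -0.05 -0.01] op 58.5
lifted t29.2 [635.9  17.1 164.1] a-0.137 q6 0.11 F [ 0.1 -0.2 -0.1] M [-0.04 -0.12 -0.02] op 58.4
over t30.4 [461.7 352.5 164.9] a0.125 q6 0.46 F [ 0.9  0.4 -0.9] M [-0.09 -0.08 -0.  ] op 58.2
low t31.8 [461.1 353.4   6.5] a0.126 q6 0.46 F [-0.1  0.1 -0.6] M [-0.02 -0.09 -0.03] op 58.7
out t32.9 [460.8 353.1 128.7] a0.126 q6 0.46 F [ 0.8 -0.1 -1.5] M [-0.02 -0.1   0.01] op 75.8
```

View pics/t6.png

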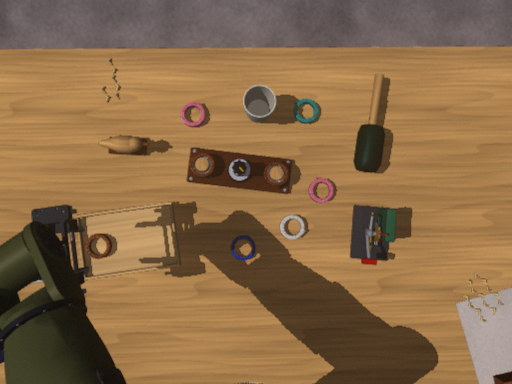

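The hub roll lies in the tray at (100,245) and the hub is bare. Next, the two post rolls.

```bash
python3 - <<'E'
from h import *
for P,y in((PL,0),(PR,-68)):
    o=pick(P,27,SY)
    if o["opening"]<50 or o["opening"]>70: print("BAD");break
    place(tray(0,y),7,TY)
set_joints(ik([500,-200,220],quat(0.0)))
d=get_image("top"); cv2.imwrite("pics/t7.png",d["img"][:,:,::-1])
E
```

```text
at t35.3 [646.5 105.9  27.9] a-0.137 q6 0.24 F [-0.6  0.4  0.1] M [-0.03 -0.11 -0.06] op 82.0
gripped t35.8 [646.3 105.8  27.5] a-0.137 q6 0.24 F [ 0.5 -0.2  3.4] M [-0.11 -0.18 -0.  ] op 59.6
lifted t37.1 [646.  105.7 164. ] a-0.137 q6 0.24 F [-0.2 -0.8 -0.9] M [-0.01 -0.05  0.03] op 59.6
over t38.0 [470.6 285.2 164.9] a0.125 q6 0.35 F [ 0.6 -1.2 -0.1] M [ 0.02 -0.1   0.  ] op 60.2
low t39.3 [469.6 286.    6.6] a0.126 q6 0.35 F [-0.2 -0.1 -0.3] M [-0.02 -0.11  0.02] op 59.9
out t40.4 [469.3 285.7 128.7] a0.126 q6 0.35 F [-0.2 -0.9 -0.6] M [-0.09 -0.06 -0.  ] op 75.9
at t43.0 [622.5 -68.6  27.9] a-0.137 q6 -0.03 F [-0.9  0.8 -0.2] M [-0.08 -0.12  0.06] op 82.4
gripped t43.5 [622.6 -68.7  27.5] a-0.137 q6 -0.03 F [ 3.2 -0.3  2.5] M [-0.08 -0.8  -0.01] op 59.6
lifted t44.8 [622.2 -68.6 164. ] a-0.137 q6 -0.03 F [ 0.1  0.1 -0.3] M [ 0.01 -0.07  0.03] op 58.9
over t45.9 [478.8 217.6 164.8] a0.125 q6 0.23 F [ 0.2 -0.3 -1. ] M [-0.09 -0.06 -0.03] op 59.2
low t47.2 [478.2 218.5   6.5] a0.126 q6 0.23 F [-0.3  0.3 -0.5] M [-0.05 -0.1   0.05] op 58.7
out t48.3 [477.8 218.3 128.7] a0.126 q6 0.23 F [-0.5 -0.6  0. ] M [-0.08 -0.12  0.01] op 75.9
```

View pics/t7.png

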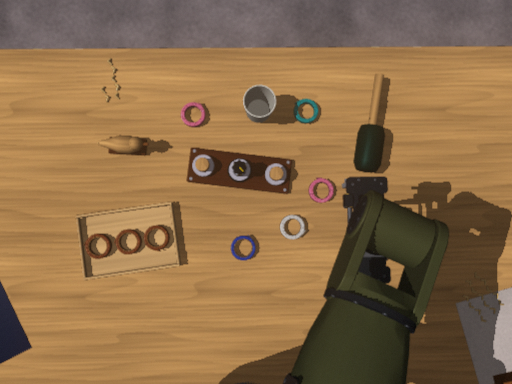

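Worn rolls are in the tray at (100,245), (131,241) and (160,237). Now three lever strokes, done one at a time.

```bash
cat >> h.py <<'E'
LV=np.array([413.8,-269.5]); LA=-1.68
def stroke():
    move_straight([*LV,42],quat(LA),max_speed=90); st("42")
    r=move_straight([*LV,24],quat(LA),max_speed=25,threshold=14); st("bottom %s"%r)
    dwell(.15)
    move_straight([*LV,118],quat(LA),max_speed=90); dwell(.6); st("up")
E
python3 - <<'E'
from h import *
set_gripper(0,20); move_ptp([*LV,150],quat(LA)); 
go(LV,118,LA);st()
d=get_image("side"); crop(d,295,120,365,180,10,"pics/c0.png")
stroke()
d=get_image("side"); crop(d,295,120,365,180,10,"pics/c1.png")
E
```

```text
t52.9 [ 413.9 -269.4  118.1] a-1.679 q6 1.03 F [-0.   0.1  1.1] M [ 0.03 -0.01 -0.01] op 0.4
42 t53.9 [ 413.8 -269.5   42.3] a-1.680 q6 1.03 F [0.3 0.3 3.3] M [ 0.11 -0.05 -0.02] op 0.6
bottom True t54.4 [ 414.9 -270.    33.2] a-1.680 q6 1.03 F [-3.6  2.9 14.4] M [0.65 0.57 0.08] op 0.6
up t56.2 [ 413.8 -269.5  118. ] a-1.680 q6 1.03 F [ 0.3 -0.1  0.3] M [ 0.03  0.03 -0.03] op 0.6
```

View pics/c0.png

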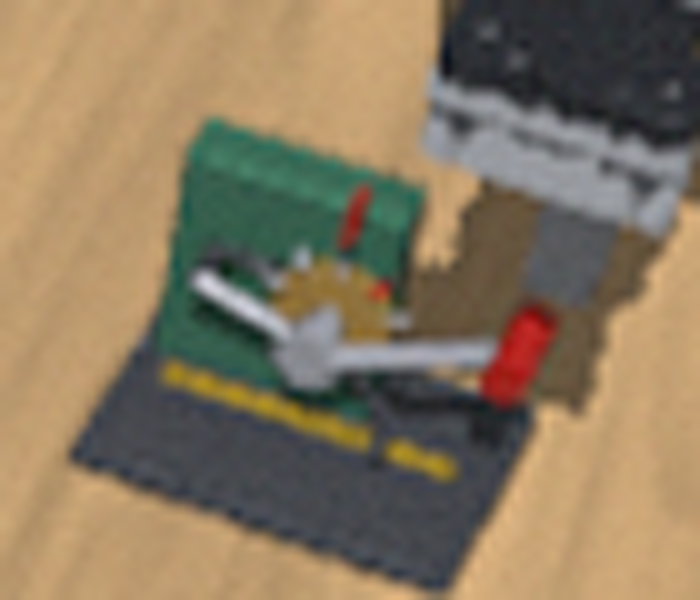

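View pics/c1.png

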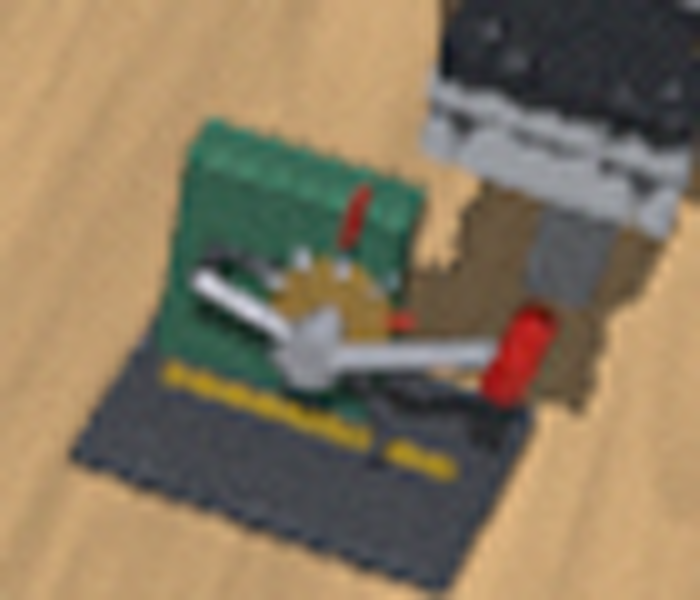

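The red-marked pin moved from (380,290) to (400,322), which is one pin, and the lever is back up. Two more strokes.

```bash
python3 - <<'E'
from h import *
stroke()
d=get_image("side"); a=d["img"][120:180,295:365,::-1].copy()
stroke()
d=get_image("side"); b=d["img"][120:180,295:365,::-1].copy()
cv2.imwrite("pics/c23.png",cv2.resize(np.hstack([a,b]),None,fx=5.6,fy=5.6,interpolation=cv2.INTER_CUBIC))
go(LV,180,LA)
d=get_image("top"); s=get_image("side")
from meas import *
for n,dd in(("top",d),("side",s)):
    h=cv2.cvtColor(dd["img"],cv2.COLOR_RGB2HSV);C=cloud(dd)
    m=(cv2.inRange(h,(108,110,30),(128,255,255))>0)&(C[...,2]>11)&(C[...,2]<21)&(C[...,0]>350)&(C[...,0]<560)&(abs(C[...,1])<150)
    P=np.array([ray(dd,u,v,16)[:2] for v,u in np.argwhere(m)]); print(n,len(P),cv2.minEnclosingCircle(P.astype(np.float32)),P.mean(0))
crop(d,180,140,310,260,6,"pics/t8.png")
E
```

```text
42 t57.2 [ 413.8 -269.4   42.3] a-1.680 q6 1.03 F [0.5 0.2 1. ] M [ 0.16  0.02 -0.01] op 0.5
bottom True t57.7 [ 414.9 -270.    33.2] a-1.680 q6 1.03 F [-3.   3.5 16. ] M [0.67 0.54 0.04] op 0.6
up t59.6 [ 413.8 -269.5  118. ] a-1.680 q6 1.03 F [-0.5  0.   0.9] M [ 0.04 -0.01 -0.01] op -0.0
42 t60.6 [ 413.8 -269.5   42.3] a-1.680 q6 1.03 F [0.6 0.6 1.9] M [ 0.18 -0.05 -0.01] op 0.4
bottom True t61.1 [ 415.  -270.1   33. ] a-1.680 q6 1.03 F [-4.2  3.9 17.3] M [0.8  0.81 0.01] op 0.5
up t62.9 [ 413.8 -269.5  118. ] a-1.680 q6 1.03 F [ 1.  -0.8  0.6] M [ 0.05 -0.08  0.01] op 0.4
top 140 ((448.022216796875, 10.2142972946167), 28.717605590820312) [448.46154109   9.97673656]
side 131 ((449.9116516113281, 14.744647026062012), 31.272306442260742) [448.30902107  18.01532754]
```

View pics/c23.png

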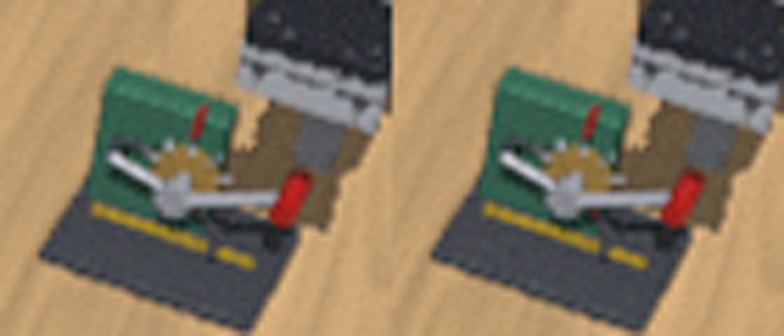

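View pics/t8.png

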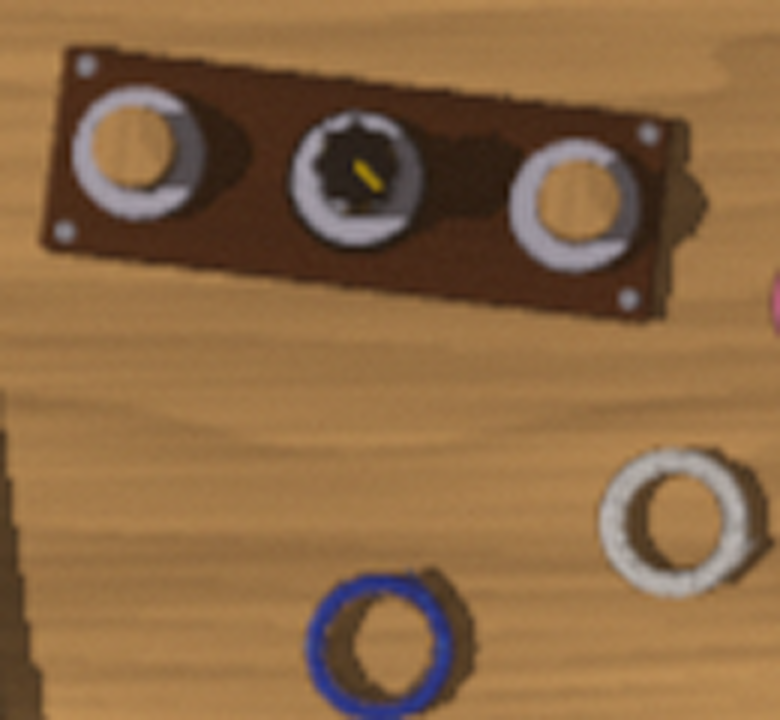

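The marked pin has gone on by one pin per stroke (last seen near (597,213), under the lever), so that's three strokes and the lever is up. The fresh roll is now at (449,12). I'll centre it with a first squeeze along y, then grip it along x.

```bash
python3 - <<'E'
from h import *
F=np.array([449,12.2])
set_gripper(84,20); go(F,180,-1.57,max_speed=350); go(F,4,-1.57,max_speed=150); set_gripper(0,12); o=st("sq1")
F[1]=o["position"][1]
set_gripper(84); go(F,40,-1.57); go(F,40,0,max_speed=60); go(F,4,0); set_gripper(0,35); o=st("sq2")
p=o["position"]; move_straight([p[0],p[1],165]); o=st("lift")
if 50<o["opening"]<66:
    H=(635.2,17.4); go(H,165,0,max_speed=250); go(H,100,0,max_speed=100); st("above")
    r=move_straight([*H,60],quat(0),max_speed=50,threshold=7); st("60 %s"%r)
    if not r: r=move_straight([*H,36],quat(0),max_speed=40,threshold=7); st("36 %s"%r)
d=get_image("side"); crop(d,200,150,330,250,6,"pics/s5.png")
E
```

```text
sq1 t67.8 [449.1  12.2   4.2] a-1.570 q6 1.52 F [-0.8  0.6  3.9] M [-0.06  0.19 -0.05] op 58.7
sq2 t71.4 [449.3  12.2   4.5] a0.000 q6 -0.05 F [-1.6  0.1  6.6] M [0.   0.11 0.1 ] op 59.5
lift t72.6 [448.9  12.2 164.2] a0.000 q6 -0.05 F [-0.2 -0.7 -1.5] M [-0.08 -0.11 -0.01] op 59.3
above t74.3 [635.5  17.4 100.7] a-0.000 q6 -0.03 F [ 0.8 -1.  -0.6] M [-0.06 -0.04 -0.05] op 59.9
60 False t75.3 [635.4  17.4  60.4] a0.000 q6 -0.03 F [ 0.2  0.2 -0.5] M [-0.   -0.07  0.01] op 59.5
36 False t76.0 [635.3  17.4  36.1] a0.000 q6 -0.03 F [ 0.3 -0.8 -0.4] M [-0.05 -0.06  0.01] op 59.4
```

View pics/s5.png

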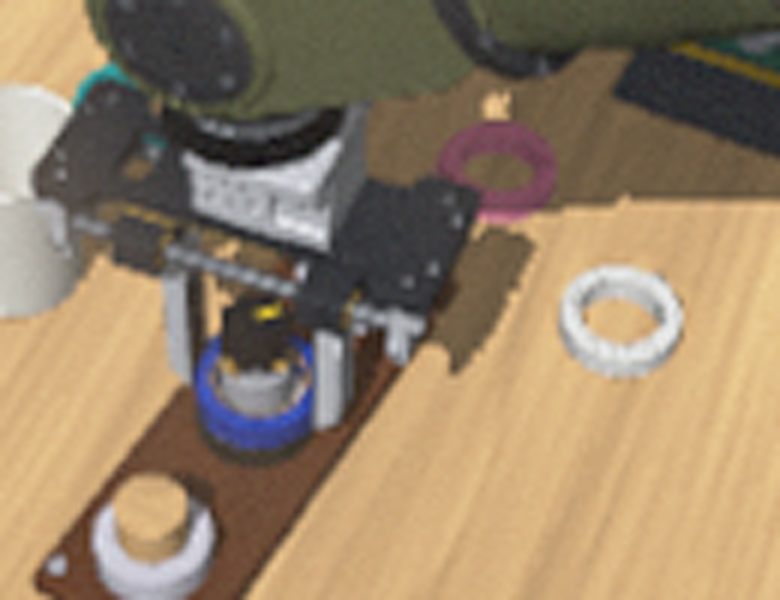

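```bash
python3 - <<'E'
from h import *
set_gripper(78); go((635.2,17.4),130,0); set_gripper(60)
d=get_image("side"); crop(d,200,150,330,250,6,"pics/s6.png")
go(HUB,130,1.6,max_speed=60)
turn(HUB,1.6,-1.6,.4)
set_gripper(60); go(HUB,130,-1.6); set_joints(ik([500,-200,240],quat(0.0))); st()
d=get_image("side"); crop(d,200,170,300,245,7,"pics/s7.png")
d=get_image("top"); crop(d,215,150,265,190,14,"pics/t9.png")
E
```

```text
grip t81.1 [636.2  16.9  70.3] a1.600 q6 -1.63 F [ 1.1 -0.8  1.8] M [-0.12 -0.12  0.03] op 30.8
press z63.4 t82.3 [636.7  16.9  65.3] a1.600 q6 -1.63 F [-5.  -1.  16.8] M [-0.21  0.83  0.07] op 31.2
z63.4 t82.9 [636.7  17.3  65.2] a1.200 q6 -1.23 F [-4.   0.8 16.4] M [ 0.21  0.62 -0.03] op 30.6
z63.4 t83.4 [636.9  17.6  65.2] a0.800 q6 -0.83 F [-2.4  2.8 15.8] M [ 0.65  0.22 -0.02] op 30.8
z62.8 t84.2 [637.4  17.8  65.2] a0.400 q6 -0.43 F [-0.6  4.1 18.2] M [ 0.79  0.16 -0.01] op 30.8
z62.8 t84.8 [637.8  17.8  65.2] a0.000 q6 -0.03 F [ 1.8  5.2 16.8] M [ 0.83 -0.48 -0.08] op 30.5
z62.8 t85.3 [638.1  17.6  65.3] a-0.400 q6 0.37 F [ 5.6  3.5 15. ] M [ 0.63 -1.01 -0.05] op 30.9
z62.2 t86.1 [638.5  17.4  65.3] a-0.800 q6 0.77 F [ 5.6  0.8 18.9] M [ 0.29 -0.93 -0.03] op 31.0
z62.2 t86.7 [638.7  17.   65.3] a-1.200 q6 1.17 F [ 6.1  0.  17.8] M [-0.21 -1.22 -0.02] op 30.9
z62.2 t87.2 [638.7  16.6  65.3] a-1.600 q6 1.57 F [ 6.5 -2.8 18.7] M [-0.7  -1.11 -0.06] op 30.9
t90.2 [ 500.1 -199.8  239.6] a-0.000 q6 -0.45 F [0.1 0.2 0.2] M [-0.01 -0.11 -0.03] op 60.5
```

View pics/s7.png

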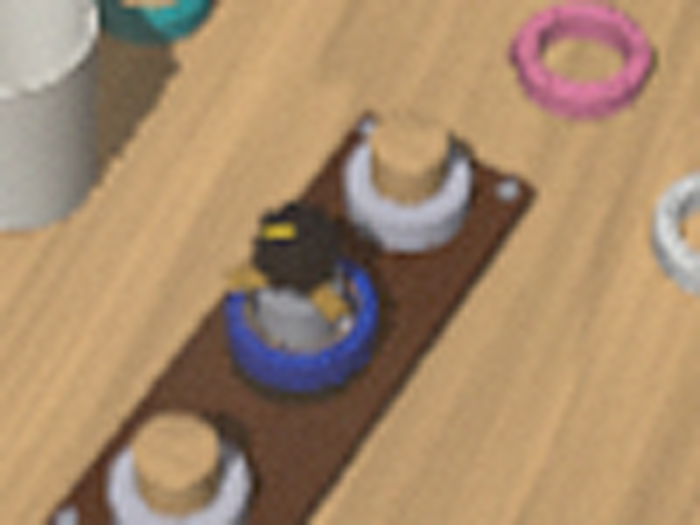

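View pics/t9.png

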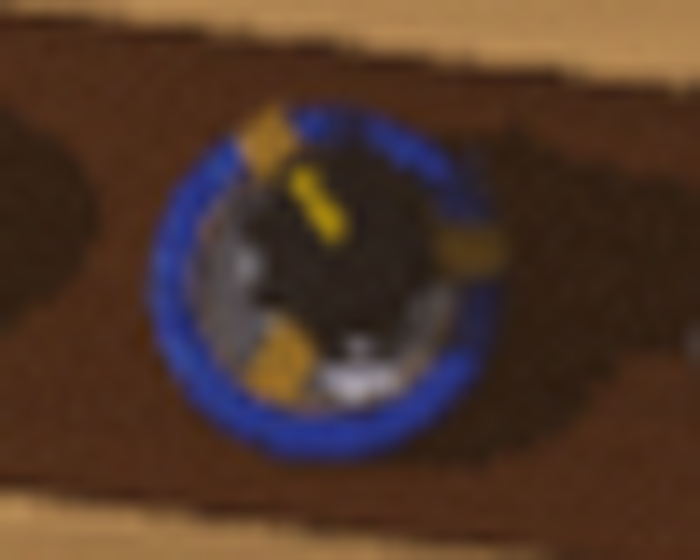

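The dogs now extend over the blue roll and the stripe lines up with a dog, as it did at the start (tight). I'll make one short extra tightening turn to be sure, then check everything.

```bash
python3 - <<'E'
from h import *
go((637,17),130,0.5,max_speed=250)
turn((637,17),0.5,-0.7,.4)
set_gripper(60); go((637,17),150,-.7); set_joints(ik([400,-250,260],quat(0.0))); dwell(.5); st()
T=get_image("top");S=get_image("side")
crop(T,215,150,265,190,14,"pics/t10.png"); cv2.imwrite("pics/t11.png",T["img"][:,:,::-1]); cv2.imwrite("pics/s11.png",S["img"][:,:,::-1])
for n,dd in(("top",T),("side",S)):
    h=cv2.cvtColor(dd["img"],cv2.COLOR_RGB2HSV);C=cloud(dd)
    m=(cv2.inRange(h,(108,110,30),(128,255,255))>0)&(np.hypot(C[...,0]-634,C[...,1]-18)<45)
    P=np.array([ray(dd,u,v,46)[:2] for v,u in np.argwhere(m&(C[...,2]>41))]); print(n,len(P),cv2.minEnclosingCircle(P.astype(np.float32)),"ztop",np.percentile(C[m][:,2],[50,80]))
    k=(C[...,2]>80)&(np.hypot(C[...,0]-634,C[...,1]-18)<20); print("knob z",np.median(C[k][:,2]))
E
```

```text
grip t93.0 [637.2  17.1  70.3] a0.500 q6 -0.53 F [0.9 0.8 1.1] M [ 0.08 -0.31 -0.03] op 30.7
press z63.4 t94.3 [637.6  17.   65.2] a0.500 q6 -0.53 F [-3.2  1.1 16.4] M [ 0.07  0.73 -0.04] op 30.6
z63.4 t94.8 [637.8  17.1  65.2] a0.100 q6 -0.13 F [-3.   1.9 15.2] M [ 0.22  0.54 -0.05] op 31.3
z63.4 t95.4 [637.9  17.1  65.2] a-0.300 q6 0.27 F [-0.2  0.6 15.3] M [ 0.38  0.27 -0.05] op 30.9
z62.8 t96.2 [638.2  17.1  65.2] a-0.700 q6 0.67 F [-1.   1.5 19. ] M [ 0.44  0.44 -0.05] op 31.0
t99.5 [ 400.1 -249.9  260. ] a0.000 q6 -0.64 F [ 0.3  0.5 -0.7] M [-0.07 -0.12  0.01] op 59.7
top 127 ((634.3126831054688, 21.04024887084961), 29.675321578979492) ztop [45.692243   46.95269083]
knob z 87.56559171206096
side 84 ((635.2833251953125, 25.015987396240234), 30.010156631469727) ztop [43.86006474 45.54745222]
knob z 86.45559120592077
```

View pics/t10.png

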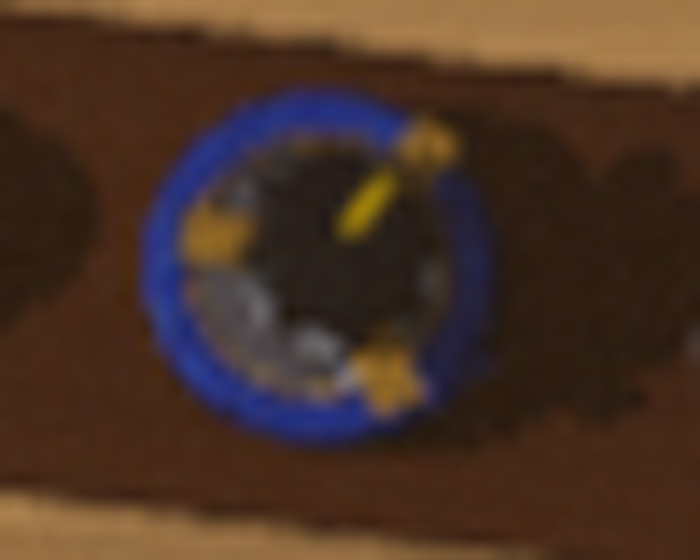

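View pics/t11.png

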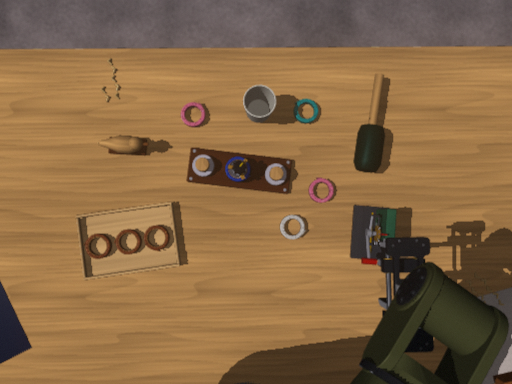

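View pics/s11.png

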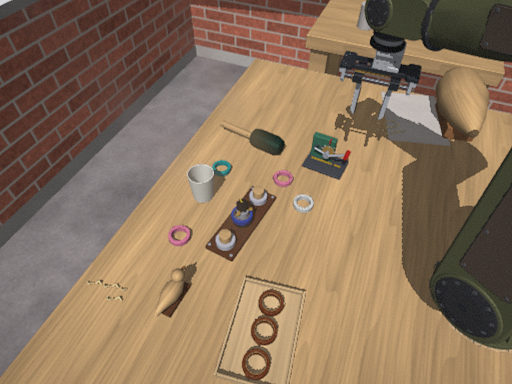

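The knob and hub turned together, with the stripe still on its dog, so the knob is at its tight stop. The knob is sprung up (87.6 mm in the top view). The blue roll lies flat on the seat, its top at about 46 mm and about 4 mm off the axis (limit 9). The rolls are in the tray, the lever is up and the bystanders look unmoved. Handing in.

```bash
python3 - <<'E'
from station import *
close_job()
E
```

```text
the job is handed in; nothing more can be done
```

The job is handed in at about 100 s on the robot's clock. I unscrewed the knob, laid all three worn rolls in the tray, logged three lever strokes, put the fresh roll on the hub and screwed the knob tight.

**What went wrong on the way**
- **Unscrewing:** the first turn only got part way, because the press force dropped from about 21 N to 6 N midway. A second turn, with the force held at 15–20 N, drew the dogs fully in.
- **Fresh roll:** it was knocked aside during the run, so I measured it again before picking it up.

**Last checks**
- **Worn rolls:** all three lie flat in the tray, side by side.
- **Tally counter:** the first stroke clearly moved the wheel one pin. All three strokes reached the stop at the same height (33 mm). The last pin positions were partly hidden under the lever, so the count of three rests mainly on the stroke readings. The lever is back up.
- **Fresh roll on the hub:** it is flat, with its top at about 46 mm as it should be, and about 4 mm off the axis (limit 9 mm).
- **Knob:** its stripe lines up with a dog as at the start, and an extra tightening turn only moved knob and hub together. It is sprung up, at about 87 mm.
- **Bystanders:** the mallet, cup and bird look unmoved.

The two cameras disagreed by 2–4 mm in y. Gripping the knob put its axis about 2 mm from the camera estimate; both are within the fit clearance.

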